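# Release the canister's spring latch with the dowel

### The job

Take the slim wooden dowel out of its white crock and push its lower end straight down the round hole in the latch box of the steel canister, so that the spring latch lets go and the lid springs open. Then stand the dowel back in the white crock, let go of it, and leave the lid open.

Things in the scene. Friction and masses are not known exactly. Their poses are not given: they have to be found in the camera images.
- dowel: Round beech dowel, 14 mm diameter, 160 mm long, about 30 g. Origin: centre of its lower end; z axis up along it. It starts upright in the white crock, standing on its floor, its upper 105 mm above the rim. (The aluminium meat pounder of similar height, standing on a disc, is not it.)
- crock: White ceramic crock, loose, 0.45 kg, 60 mm tall, 45 mm outside diameter (53 mm at the foot), inside diameter 37 mm, floor 5 mm thick. Origin: centre of its underside on the counter, z up. The dowel fits loosely and may lean against the rim when put back.
- release_hole (a point): Mouth centre of the 30 mm round hole down the dark latch box on the side of the fixed steel canister (120 mm wide), 110 mm above the counter. z up; x points to the canister's axis, 115 mm away. The latch's brass arm lies 30 mm down the hole: spring 3 to 6 N, frees the lid after 5 to 9 mm, stop at 16 mm. So push the dowel's end to 42 mm below the mouth; the arm springs back later.
- lid (a joint): Opening angle of the canister's round steel lid, rad: 0 closed and latched, 1.25 fully open. The hinge is on the side away from the latch box, so the lid swings up and away from the hole; once the latch is released its own spring opens it fully in about 1 s and keeps it open.

How it is judged:
On the way:
1. the dowel's lower end is down in the release hole, pushing the latch, as the lid starts to open (horizontal distance between dowel and release_hole below 0.015 m and z of dowel in the frame of release_hole below -0.031 m and value of joint lid above 0.05 rad), for 0.03 s.
At the end, for the whole second after the job is handed in: The lid stands open by more than 1.0 rad; the dowel rests, same end down, in the white crock: its lower end within 20 mm of the crock's axis and less than 20 mm above the crock's underside, leaning less than 0.5 rad; the crock stands upright (within 0.15 rad) on the counter; the dowel is still (value of joint lid above 1 rad and horizontal distance between dowel and crock below 0.02 m and z of dowel in the frame of crock below 0.02 m and angle between dowel's own z axis and vertical below 0.5 rad and angle between crock's own z axis and vertical below 0.15 rad and height (world z) of crock below 0.01 m and linear speed of dowel below 0.03 m/s); the robot touches nothing.
It also fails if it takes over 58 s, if anything falls off the work surface, if the arm or the gripper's body presses on something with over 40 N, if the wrist force passes 120 N, or if a joint passes its speed limit or range.

### The arm

A 6-joint arm with a two-finger parallel gripper is mounted at the origin on the work surface. World frame = base frame: x ahead of the robot, y to its left, z up, the work surface at z = 0. Lengths are in m, angles in rad, forces in N, time in s.
With the tool pointing down it reaches from about 0.25 to 0.725 m from the base axis. Payload 4 kg.
Tool frame: the origin (TCP) lies midway between the tips of the shut fingers; the grasp point (between the pads) lies bot.pinch_z behind it (bot.pinch_z is the distance from the TCP to the grasp point, in m); z points along the fingers, y is the line along which they close (so a half turn about z gives the same grasp; the last joint's range is limited). The gripper opens to 85 mm and grips with 20 to 120 N. Pads are 22 mm wide; open, the fingers measure 114 mm over their backs; the gripper's body (76 mm by 85 mm) begins 54 mm behind the grasp point. The pads swing forward as they close: fully open they stand 13 mm farther back than shut.
Start: joints at [-1.187, 0.241, 0.005, 1.335, 0, 1.571], TCP at [0.187, -0.464, 0.231] pointing down, gripper open.
Joint ranges: [-2.72, 2.72], [-1.05, 1.87], [-1.09, 1.28], [-1.99, 2.15], [-1.42, 1.44], [-3.14, 3.14]. Speed limits (rad/s): [2.79, 2.79, 3.14, 3.14, 3.14, 3.14].

### API

Orientations are given as a unit quaternion [x, y, z, w].
In Python, from workcell import bot, cams gives the robot as it stands (bot), with the cameras (cams).
- The arm moves only by the tool advance, called as name(argument=value, ...), one argument or row to a line, values as JSON. Schema: {"type":"object","properties":{"deltas":{"type":"array","items":{"type":"number"},"minItems":7,"maxItems":70},"only":{"type":"string"},"quiet":{"type":"boolean"},"lines":{"type":"string"}},"required":["deltas"],"additionalProperties":false}. deltas is one flat list of numbers that holds 1 to 10 rows one after another, with no inner brackets; each row has 7 numbers: a rotation vector rx, ry, rz in a scale on which 1.0 is pi/2 rad, then dx, dy, dz in normalised numbers (1 is 0.5 m), then the finger opening in m; each row is the pose to reach, as a shift and turn from the pose commanded when the call began, along the tool's axes at that moment; what a row does not reach only later rows make up. A row lasts 1/8 s, in which the tool goes at most 0.0625 m and 0.188 rad, less where a joint would pass 70% of its speed; a pose out of reach is approached as far as the arm can. The fingers move at their own pace and stop on an object; the grip force is fixed at half the most. Time passes only in rows, so rows that do not move let the fingers close. The tool returns the time, the measured TCP pose, the force, the opening and the grip force at its end. only (a regular expression) keeps the lines of the reply that match it, lines (a string "A,B") keeps lines A to B, and quiet returns only ok. A shift or turn number past 1, either way, is cut back to 1. Input that does not fit is refused with a message, and nothing moves.
- bot.get_obs(): the state, without advancing time (a new reading comes with each control period).
- cams.camera(name): name is "scene" or "top" or "wrist"; returns the picture (480x640x3 uint8, red, green, blue); there is no depth.
- cams.calibration(name): a dict with "mtx" (3x3 intrinsics, pixels), "k1" (the pictures are not rectified: a ray, as slopes to the right and down, at radius r is drawn at 1 + k1 r^2 times it, then the intrinsics apply), "R" (3x3) and "t" (3): a world point X has camera coordinates R X + t. Camera axes: x right, y down, z forward; pixel columns grow to the right and rows downward; lengths in m; the calibration is good to about 2 mm. A picture is of the moment at which its call begins: read the wrist's pose just before it. calibration takes no time and is no camera call; for the wrist camera it gives the pose at the moment of the call.
- bot.job_done(): hands the job in; it is judged then, once.
The state is a dict: "clock": time; "joint_pos": joint angles; "joint_vel": joint speeds; "tau": joint torques, N m; "eef_pos": TCP position; "tool_rot": TCP orientation; "ft_force": force on the tool from outside, world axes, zero at the start; "ft_torque": the same for the moment, N m; "grip_width": finger opening in m; "grasp_force": force on a finger pad.
Only numpy, scipy, OpenCV 4.12 (cv2) and the standard library are available. Lean on these libraries where they do the work, as an engineer would, in place of code of your own. Each camera call takes 0.05 s, during which the arm holds its last target. There are 200 camera calls.

## Working session

There is one attempt and no reset: what is moved stays moved. The work goes in short steps, Python scripts to look and compute and a tool call to move; the robot and the scene stay as the last step left them, time stands still between calls to the robot, and variables do not carry over. Pictures are saved under pics/ and viewed, at most 10 in all, crops included, and the job is handed in when it is done.

```bash
ls; mkdir -p pics
```

Run:
```python
from workcell import bot, cams
import cv2
o=bot.get_obs();print(o,bot.pinch_z)
for n in("scene","top"):
    c=cams.calibration(n);print(n,c)
    cv2.imwrite(f"pics/{n}0.png",cams.camera(n)[:,:,::-1])
```

```text
pics
workcell.py
{'clock': 0.0, 'joint_pos': array([-1.18699984e+00,  2.41407422e-01,  3.69385950e-03,  1.33519893e+00,
       -1.02851094e-06,  1.57076657e+00]), 'joint_vel': array([-2.34600016e-03, -2.25653724e-04,  1.04300935e-03,  3.17074808e-05,
       -8.85545804e-04,  6.79900090e-05]), 'tau': array([-1.13440710e-03, -3.72318971e+01,  2.52407044e+01,  1.67976430e-02,
       -1.32523319e-04, -2.12724558e-06]), 'eef_pos': array([ 0.18697924, -0.46302523,  0.23040415]), 'tool_rot': array([ 9.81640579e-01,  1.90737135e-01, -2.02289997e-04, -1.03856705e-03]), 'ft_force': array([-0.21549336, -0.33451906,  0.41294475]), 'ft_torque': array([-0.07360417,  0.01360926, -0.01734006]), 'grasp_force': 0.0, 'grip_width': 0.0852045481459642} 0.0187
scene {'mtx': array([[540.84213483,   0.        , 315.04149762],
       [  0.        , 540.84213483, 234.02394378],
       [  0.        ,   0.        ,   1.        ]]), 'k1': -0.04134530164023371, 'R': array([[ 0.8012271 ,  0.59821512, -0.01318338],
       [ 0.47635342, -0.65103372, -0.59096744],
       [-0.36210848,  0.46721918, -0.80658768]]), 't': array([-0.48081896, -0.17208735,  1.20807455])}
top {'mtx': array([[444.80434811,   0.        , 315.73887864],
       [  0.        , 444.80434811, 239.15194837],
       [  0.        ,   0.        ,   1.        ]]), 'k1': -0.05670075012758548, 'R': array([[ 0.02944136, -0.99936285,  0.02017697],
       [-0.99922082, -0.02995601, -0.02569802],
       [ 0.02628607, -0.01940467, -0.99946611]]), 't': array([-0.00893917,  0.56604059,  0.92310551])}
```

View pics/scene0.png

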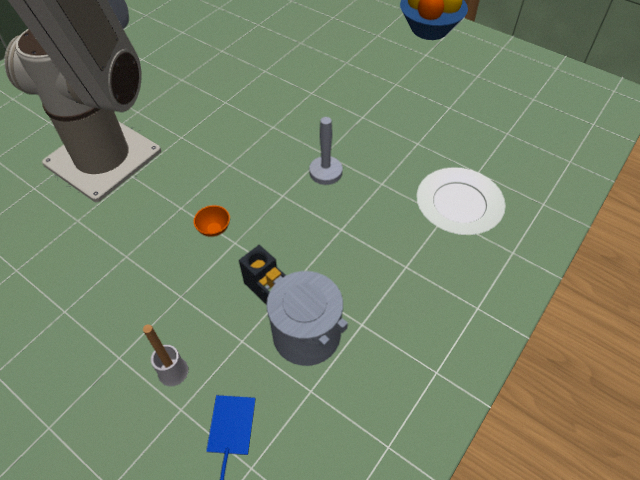

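View pics/top0.png

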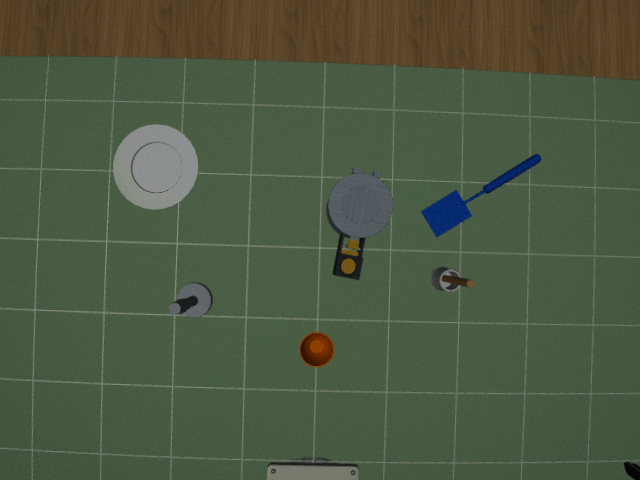

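The scene view shows the crock at about (170,368) with the dowel top at (150,328), the latch hole at (259,265) and the canister at (305,315). The top view shows the crock rim at (450,281), the dowel tip at (470,283), the hole at (348,267) and the lid at (360,205). Next I'll measure these by colour and zoom in on the crops.

Create h.py:
```python
import numpy as np, cv2
from workcell import bot, cams
def ray(c,uv):
    K=c["mtx"];d=(np.array([(uv[0]-K[0,2])/K[0,0],(uv[1]-K[1,2])/K[1,1]]))
    s=d.copy()
    for _ in range(20): s=d/(1+c["k1"]*(s@s))
    R=c["R"];return -R.T@c["t"], R.T@np.array([s[0],s[1],1.])
def onz(c,uv,z):
    o,d=ray(c,uv);return o+d*(z-o[2])/d[2]
def cross(c1,p1,c2,p2):
    o1,d1=ray(c1,p1);o2,d2=ray(c2,p2)
    s=np.linalg.lstsq(np.c_[d1,-d2],o2-o1,rcond=None)[0]
    a,b=o1+s[0]*d1,o2+s[1]*d2
    return (a+b)/2,np.linalg.norm(a-b)
def proj(c,X):
    p=c["R"]@np.asarray(X)+c["t"];s=p[:2]/p[2];s=s*(1+c["k1"]*(s@s));K=c["mtx"]
    return K[0,0]*s[0]+K[0,2],K[1,1]*s[1]+K[1,2]
def to_tool(o,v):
    from scipy.spatial.transform import Rotation as Ro
    return Ro.from_quat(o["tool_rot"]).inv().apply(v)
```

Run:
```python
from h import *
S=cv2.imread("pics/scene0.png");T=cv2.imread("pics/top0.png")
cs,ct=cams.calibration("scene"),cams.calibration("top")
print("camtop",-ct["R"].T@ct["t"])
def crop(I,x,y,w,k): return cv2.resize(I[y:y+w,x:x+w],(k,k),interpolation=cv2.INTER_NEAREST)
a=np.vstack([np.hstack([crop(S,130,315,80,290),crop(S,230,235,80,290)]),np.hstack([crop(T,420,245,70,290),crop(T,315,220,70,290)])])
cv2.imwrite("pics/crops0.png",a)
for n,I,b in(("S",S,[(130,310,80,90),(235,240,50,50)]),("T",T,[(420,250,70,60),(325,230,50,60)])):
    H=cv2.cvtColor(I,cv2.COLOR_BGR2HSV)
    for (x,y,w,h) in b:
        h_=H[y:y+h,x:x+w]
        m=((h_[...,0]<25)&(h_[...,1]>110)&(h_[...,2]>45)).astype(np.uint8)
        k,l,st,ce=cv2.connectedComponentsWithStats(m)
        for i in range(1,k):
            if st[i,4]>15: print(n,st[i]+[x,y,0,0,0],ce[i]+[x,y])
```

```text
camtop [0.54159791 0.0259354  0.93733916]
S [143 325  29  42 387] [156.77260982 344.53488372]
S [250 259  15   9  96] [257.63541667 263.40625   ]
S [259 267  22  21 236] [269.79661017 276.67372881]
T [442 276  32  11 160] [459.13125 281.5375 ]
T [347 240  13  10  98] [353.08163265 244.30612245]
T [342 250  17   7  70] [349.78571429 252.65714286]
T [341 258  15  16 197] [347.9035533  265.64974619]
```

View pics/crops0.png

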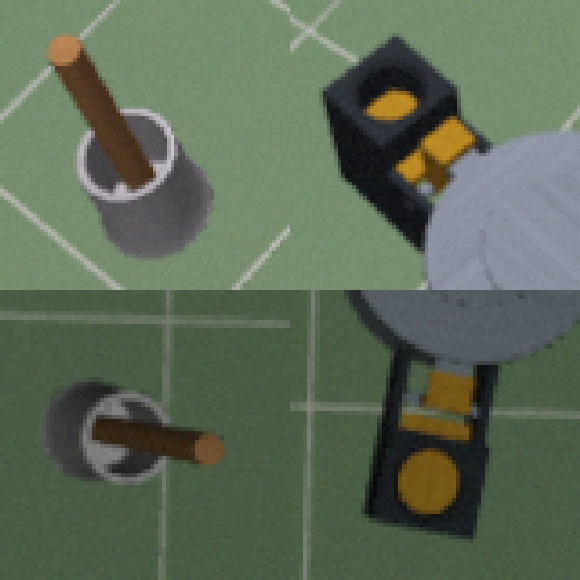

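The crops show the dowel tip at scene (148.1,328.7) and top (470.2,283.0). The crock rim centre is at scene (165,357.5) and top (450.5,280.5), and the hole mouth at scene (257.6,261) and top (348.3,265.9).

Run:
```python
from h import *
np.set_printoptions(precision=4,suppress=True)
cs,ct=cams.calibration("scene"),cams.calibration("top")
for n,s,t,z in(("tip",(147.8,328.5),(470,282.8),.165),("rim",(164.6,357.2),(450.3,280.2),.06),("hole",(257.4,260.9),(348.1,265.8),.11)):
    print(n,*cross(cs,s,ct,t),onz(cs,s,z),onz(ct,t,z))
# lid rim circle in top
T=cv2.imread("pics/top0.png");H=cv2.cvtColor(T,cv2.COLOR_BGR2HSV)
m=((H[...,0]>100)&(H[...,0]<130)&(H[...,1]>20)&(H[...,1]<110)&(H[...,2]>60)).astype(np.uint8)
m[:, :320]=0;m[:, 400:]=0;m[:165]=0;m[242:]=0
c=max(cv2.findContours(m,0,2)[0],key=cv2.contourArea);print(cv2.minEnclosingCircle(c),onz(ct,cv2.minEnclosingCircle(c)[0],.12))
```

```text
tip [ 0.4948 -0.2609  0.1652] 0.004034281799468989 [ 0.4964 -0.2596  0.165 ] [ 0.4933 -0.2625  0.165 ]
rim [ 0.4924 -0.2603  0.059 ] 0.004142155404206913 [ 0.4946 -0.2592  0.06  ] [ 0.4909 -0.2615  0.06  ]
hole [ 0.5166 -0.0512  0.1048] 0.0032296183545670134 [ 0.5205 -0.0525  0.11  ] [ 0.5156 -0.0518  0.11  ]
((360.0208435058594, 203.0), 36.34852981567383) [ 0.6323 -0.0698  0.12  ]
```

Run:
```python
from h import *
o=bot.get_obs()
print(to_tool(o,np.array([.494,-.261,.20])-o["eef_pos"]), to_tool(o,[0,0,-.1]),to_tool(o,np.array([.517,-.052,.25])-[.494,-.261,.25]))
```

```text
[ 0.36033992 -0.0723866   0.03062601] [1.74971199e-06 1.90818808e-04 9.99998179e-02] [ 0.09957626 -0.18518759  0.00035163]
```

Units first: shifts go in shares of 0.5 m and turns go in shares of pi/2 rad. So 0.36 m / 0.5 = 0.72, 0.3 m / 0.5 = 0.6.

advance(
  deltas=[0, 0, 0, 0.12, -0.024, 0, 0.085, 0, 0, 0, 0.24, -0.048, 0, 0.085, 0, 0, 0, 0.36, -0.072, 0.02, 0.085, 0, 0, 0, 0.48, -0.096, 0.04, 0.085, 0, 0, 0, 0.6, -0.12, 0.06, 0.085, 0, 0, 0, 0.72, -0.1448, 0.06, 0.085, 0, 0, 0, 0.72, -0.1448, 0.06, 0.085, 0, 0, 0, 0.72, -0.1448, 0.06, 0.085],
)

```text
clock: 1.1
eef_pos: [0.4935, -0.2613, 0.2006]
tool_rot: [0.982, 0.191, -0.001, -0.0]
ft_force: [-0.5, -0.8, 0.4]
grip_width: 0.0849
grasp_force: 0.0
```

Run:
```python
from h import *
cv2.imwrite("pics/w1.png",cams.camera("wrist")[:,:,::-1])
c=cams.calibration("wrist");print(proj(c,[.494,-.261,.165]),proj(c,[.494,-.261,.06]))
```

```text
(np.float64(322.8518693469267), np.float64(272.27057808875736)) (np.float64(322.2587330303003), np.float64(225.83652368423375))
```

View pics/w1.png

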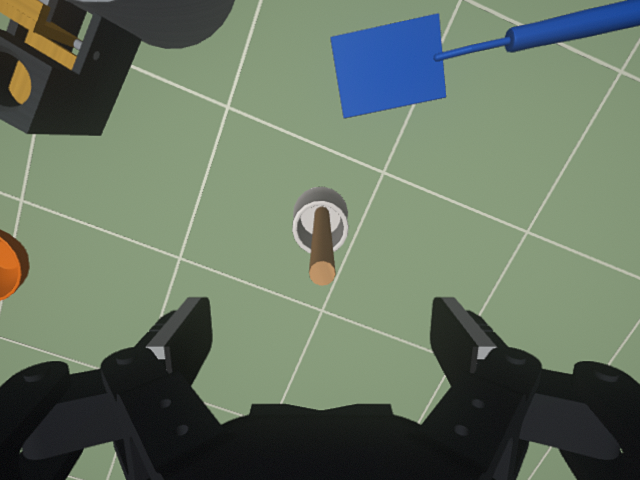

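The wrist view shows the dowel tip at (322,273), against (323,272) predicted, and the crock rim centred at about (320.5,228), so the position is confirmed. Next I'll descend and grasp.

To row units: 0.0955 m / 0.5 = 0.191, 0.05 m / 0.5 = 0.1.

advance(
  deltas=[0, 0, 0, 0, 0, 0.1, 0.085, 0, 0, 0, 0, 0, 0.191, 0.085, 0, 0, 0, 0, 0, 0.191, 0.085, 0, 0, 0, 0, 0, 0.191, 0, 0, 0, 0, 0, 0, 0.191, 0, 0, 0, 0, 0, 0, 0.191, 0, 0, 0, 0, 0, 0, 0.191, 0, 0, 0, 0, 0, 0, 0.191, 0, 0, 0, 0, 0, 0, 0.191, 0, 0, 0, 0, 0, 0, 0.191, 0],
)

```text
clock: 2.4
eef_pos: [0.4945, -0.2618, 0.1069]
tool_rot: [0.982, 0.191, 0.001, 0.001]
ft_force: [-0.9, 1.4, 5.8]
grip_width: 0.0126
grasp_force: 58.3
```

To row units: -0.185 m / 0.5 = -0.37, -0.145 m / 0.5 = -0.29.

advance(
  deltas=[0, 0, 0, 0, 0, -0.06, 0, 0, 0, 0, 0, 0, -0.14, 0, 0, 0, 0, 0, 0, -0.22, 0, 0, 0, 0, 0, 0, -0.29, 0, 0, 0, 0, 0.048, -0.09, -0.29, 0, 0, 0, 0, 0.1, -0.186, -0.29, 0, 0, 0, 0, 0.15, -0.278, -0.29, 0, 0, 0, 0, 0.199, -0.37, -0.29, 0, 0, 0, 0, 0.199, -0.37, -0.29, 0, 0, 0, 0, 0.199, -0.37, -0.29, 0],
)

```text
clock: 3.65
eef_pos: [0.5168, -0.0529, 0.2505]
tool_rot: [0.982, 0.191, -0.0, 0.0]
ft_force: [-0.4, -0.3, -0.5]
grip_width: 0.0125
grasp_force: 58.7
```

Run:
```python
from h import *
for n in("scene","top","wrist"):cv2.imwrite(f"pics/{n}2.png",cams.camera(n)[:,:,::-1])
S=cv2.imread("pics/scene2.png");W=cv2.imread("pics/wrist2.png")
p=proj(cams.calibration("scene"),[.517,-.052,.13]);x,y=int(p[0])-60,int(p[1])-75
cv2.imwrite("pics/c2.png",np.hstack([cv2.resize(S[y:y+120,x:x+120],(480,480),interpolation=2),W[:,240:400] if 0 else cv2.resize(W[:, :],(320,240)).repeat(2,0)]))
print(x,y,proj(cams.calibration("wrist"),[.517,-.052,.11]))
```

```text
194 177 (np.float64(320.4094171802932), np.float64(226.36673105315174))
```

View pics/wrist2.png

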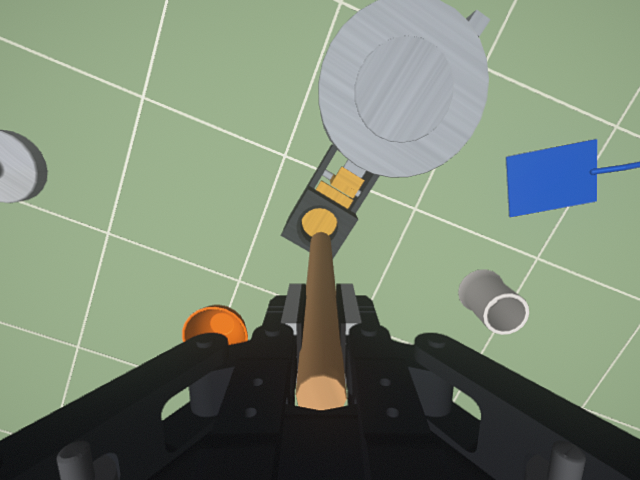

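View pics/c2.png

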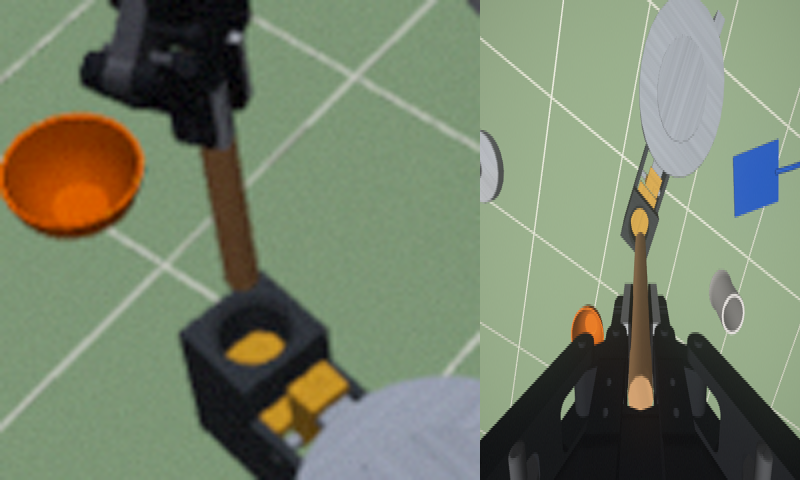

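The wrist view shows the hole mouth at about (319.5,224) and the dowel's lower end at about (320,238), in line with it. The scene crop shows the lower end at crop (241,283), which is scene (254,247.5). I'll compute the offset between them.

Run:
```python
from h import *
np.set_printoptions(precision=4,suppress=True)
cs,cw=cams.calibration("scene"),cams.calibration("wrist");o=bot.get_obs()
W=cv2.cvtColor(cv2.imread("pics/wrist2.png"),cv2.COLOR_BGR2HSV)
m=((W[...,0]<30)&(W[...,1]>60)&(W[...,2]>60)).astype(np.uint8)
r=m[205:245,290:350]
for y in (210,214,218,222,226,230,234,236,238,240,244): 
    x=np.flatnonzero(m[y,280:360]);print(y,x.min()+280,x.max()+280,W[y,320],end="; ")
print()
for z in(.11,):print("hole w",onz(cw,(319.5,224),z),cross(cs,(257.4,260.9),cw,(319.5,224)))
e=o["eef_pos"]+[0,0,-.102];print("end pred",e,"px w",proj(cw,e),"s",proj(cs,e),"meas s",onz(cs,(254,247),e[2]))
print(to_tool(o,np.array([.517,-.052,.166])-o["eef_pos"]))
```

```text
210 309 328 [ 20 157 221]; 214 305 333 [ 20 157 218]; 218 302 336 [ 20 157 217]; 222 301 337 [ 20 158 206]; 226 302 336 [ 20 157 216]; 230 304 334 [ 20 159 221]; 234 307 331 [ 16 108 104]; 236 310 329 [ 17 111 106]; 238 311 330 [ 16 111 106]; 240 310 330 [ 16 111 106]; 244 310 330 [ 17 109 105]; 
hole w [ 0.5185 -0.0506  0.11  ] (array([ 0.5179, -0.0508,  0.1057]), np.float64(0.0007887887267672065))
end pred [ 0.5168 -0.0541  0.1487] px w (np.float64(323.0299700976282), np.float64(240.55274866016373)) s (np.float64(252.6633618181811), np.float64(247.25635769834304)) meas s [ 0.5182 -0.0524  0.1487]
[ 0.001  -0.0019  0.0847]
```

The dowel is aligned to within 1–2 mm against 8 mm of clearance, so I'll push straight down.

To row units: 0.081 m / 0.5 = 0.162, 0.075 m / 0.5 = 0.15.

advance(
  deltas=[0, 0, 0, 0, 0, 0.06, 0, 0, 0, 0, 0, 0, 0.1, 0, 0, 0, 0, 0, 0, 0.13, 0, 0, 0, 0, 0, 0, 0.15, 0, 0, 0, 0, 0, 0, 0.162, 0, 0, 0, 0, 0, 0, 0.162, 0, 0, 0, 0, 0, 0, 0.162, 0, 0, 0, 0, 0, 0, 0.162, 0],
)

```text
clock: 4.8
eef_pos: [0.5175, -0.0535, 0.1713]
tool_rot: [0.982, 0.191, 0.001, 0.001]
ft_force: [-2.9, -0.5, 6.0]
grip_width: 0.0125
grasp_force: 59.3
```

Run:
```python
from h import *
S=cams.camera("scene")[:,:,::-1];cv2.imwrite("pics/scene3.png",S[180:400,150:450].repeat(2,0).repeat(2,1))
print(bot.get_obs()["ft_force"])
```

```text
[-1.81835503  0.12799173  5.63038077]
```

View pics/scene3.png

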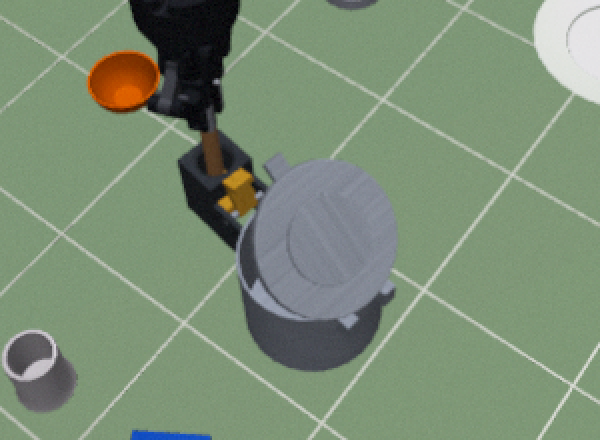

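The lid is swinging open with the dowel in the hole, at crop (210,155). Next I'll withdraw and go back above the crock.

To row units: 0.185 m / 0.5 = 0.37, -0.0995 m / 0.5 = -0.199.

advance(
  deltas=[0, 0, 0, 0, 0, 0, 0, 0, 0, 0, 0, 0, 0, 0, 0, 0, 0, 0, 0, -0.08, 0, 0, 0, 0, 0, 0, -0.162, 0, 0, 0, 0, -0.048, 0.09, -0.162, 0, 0, 0, 0, -0.1, 0.186, -0.162, 0, 0, 0, 0, -0.15, 0.278, -0.162, 0, 0, 0, 0, -0.199, 0.37, -0.162, 0, 0, 0, 0, -0.199, 0.37, -0.162, 0, 0, 0, 0, -0.199, 0.37, -0.162, 0],
)

```text
clock: 6.1
eef_pos: [0.4939, -0.2617, 0.2507]
tool_rot: [0.982, 0.19, 0.0, -0.0]
ft_force: [0.8, -0.4, -0.4]
grip_width: 0.0126
grasp_force: 58.8
```

Run:
```python
from h import *
np.set_printoptions(precision=4,suppress=True)
S,T=(cams.camera(n)[:,:,::-1] for n in("scene","top"))
cv2.imwrite("pics/top4.png",T)
cv2.imwrite("pics/m4.png",np.hstack([cv2.resize(S[270:400,120:250],(400,400)),cv2.resize(S[180:380,200:400],(400,400))]))
o=bot.get_obs();print(o["eef_pos"],o["grip_width"],proj(cams.calibration("scene"),[.4935,-.2607,.06]))
```

```text
[ 0.4942 -0.2607  0.2509] 0.012508674863206455 (np.float64(163.43761500701902), np.float64(357.51842389365555))
```

View pics/m4.png

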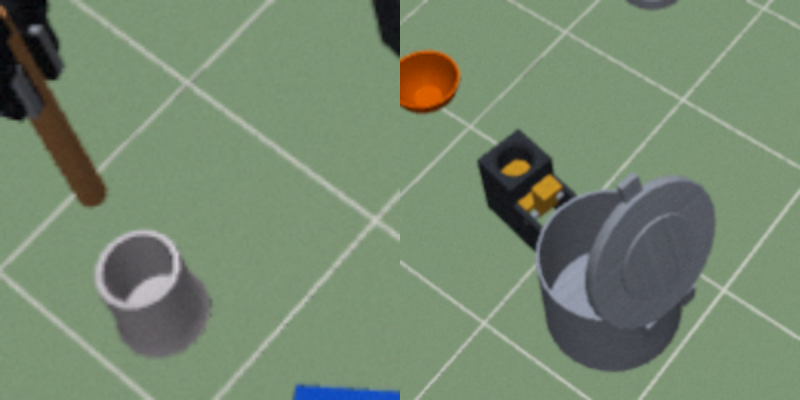

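The lid stands wide open at crop (650,250). The crock hasn't moved: its rim is at scene (165,357.4), with the dowel end directly above it. Now I'll lower the dowel and release it.

To row units: 0.144 m / 0.5 = 0.288, 0.138 m / 0.5 = 0.276.

advance(
  deltas=[0, 0, 0, 0, 0, 0.1, 0, 0, 0, 0, 0, 0, 0.18, 0, 0, 0, 0, 0, 0, 0.25, 0, 0, 0, 0, 0, 0, 0.276, 0, 0, 0, 0, 0, 0, 0.288, 0, 0, 0, 0, 0, 0, 0.288, 0, 0, 0, 0, 0, 0, 0.288, 0.03, 0, 0, 0, 0, 0, 0.288, 0.06, 0, 0, 0, 0, 0, 0.288, 0.085, 0, 0, 0, 0, 0, 0.288, 0.085],
)

```text
clock: 7.45
eef_pos: [0.4939, -0.2618, 0.1069]
tool_rot: [0.982, 0.191, 0.0, 0.0]
ft_force: [0.9, 0.1, -0.7]
grip_width: 0.0826
grasp_force: 0.0
```

To row units: -0.15 m / 0.5 = -0.3, -0.12 m / 0.5 = -0.24.

advance(
  deltas=[0, 0, 0, 0, 0, 0, 0.085, 0, 0, 0, 0, 0, -0.06, 0.085, 0, 0, 0, 0, 0, -0.14, 0.085, 0, 0, 0, 0, 0, -0.24, 0.085, 0, 0, 0, -0.1, 0, -0.3, 0.085, 0, 0, 0, -0.2, 0, -0.3, 0.085, 0, 0, 0, -0.3, 0, -0.3, 0.085, 0, 0, 0, -0.3, 0, -0.3, 0.085, 0, 0, 0, -0.3, 0, -0.3, 0.085],
)

```text
clock: 8.57
eef_pos: [0.3552, -0.318, 0.257]
tool_rot: [0.982, 0.19, 0.0, 0.0]
ft_force: [0.3, -1.0, 0.9]
grip_width: 0.0851
grasp_force: 0.0
```

Run:
```python
from h import *
S,T=(cams.camera(n)[:,:,::-1] for n in("scene","top"))
cv2.imwrite("pics/m5.png",np.hstack([cv2.resize(S[270:470,100:400],(500,400)),cv2.resize(T[230:330,400:475],(300,400))]))
```

```text
(no output)
```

View pics/m5.png

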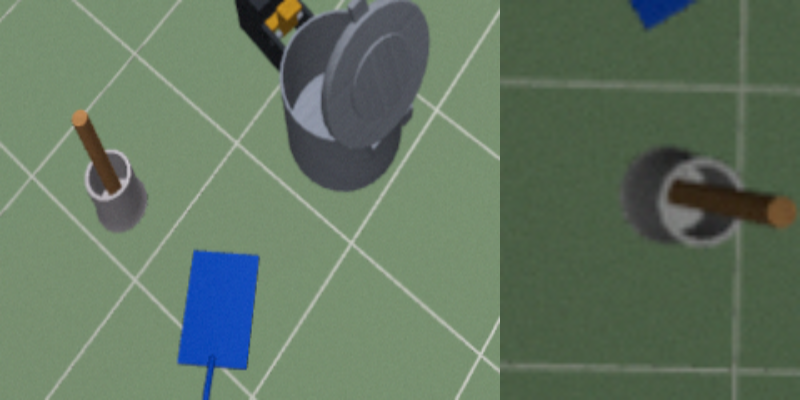

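The dowel stands upright in the crock, with its tip at crop (80,118). The lid is open and the gripper is clear, so I'll hand it in.

```bash
python3 -c "
from workcell import bot, cams
print(bot.job_done())"
```

```text
the job is handed in; nothing more can be done
None
```

I handed the job in: the dowel pressed the latch and the lid sprang open and stayed open, and the dowel is back upright in the white crock with the gripper clear; the hand-in returned no verdict.

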